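# Gauge the depth of the brass cup and lock the reading

## Task

On the goods-in bench two depth gauges stand over sample cups. On the gauge over the brass cup, lower the probe by its black knob until it touches the bottom inside the cup, then swing that gauge's orange lock lever fully over, away from the robot, to lock the slide there and let go. Leave the probe over the steel cup where it is.

Things in the scene. Friction and masses are not known exactly. Their poses are not given: they have to be found in the camera images.
- brass_cup: open brass cup, 90 mm outside and 80 mm inside diameter, 60 mm tall, floor 10 mm thick, standing upright on the 12 mm base plate of its gauge. Origin: centre of its underside, z up.
- brass_probe: upright 12 mm steel rod over the brass cup, sliding only vertically. Origin: centre under its 18 mm foot, starting 80 to 100 mm above the table. A round black knob, 30 mm across, 135 to 165 mm above the origin, is the grip. Stays where left; 3 N moves it. It passes through its gauge's cross bar (36 mm wide, 278 mm along the probe's y, top 125 mm above the table). Its axes are the gauge's, z up.
- brass_lock (a joint): orange toggle lever on that cross bar, 90 mm from the rod along the probe's +y: 0 leans 0.5 rad from upright to the probe's -x (unlocked), 1.0 leans 0.5 rad to its +x (locked, end stop). Swings about the probe's y axis, starts at 0 to 0.15, stays where it is left (about 1 N at the tip moves it).
- brass_lock_tip (a point): centre of the 26 mm orange ball at the upper end of that lever, 60 mm from its pivot, which is 22 mm above the cross bar's top. Push the ball along the probe's +x axis, by about 60 mm in all.
- steel_probe: the same probe on the other, identical gauge, over the steel cup. To be left where it is. Origin as for the brass cup's probe.
Things that resemble listed ones, but are neither listed nor needed, are in the scene too. There is more than one size of the brass_cup; the one meant has the size given above.

How it is judged:
On the way, in this order (a step that is already met when the one before it is completed fails the run):
1. the probe touches the bottom inside the brass cup, the lock still open (z of brass_probe in the frame of brass_cup below 0.015 m and contact force between brass_probe and brass_cup above 0.3 N and value of joint brass_lock below 0.5 rad), for 0.1 s.
2. the lock lever is swung over with the probe still at the bottom (z of brass_probe in the frame of brass_cup below 0.015 m and value of joint brass_lock above 0.8 rad), for 0.1 s.
At the end, for the whole second after the job is handed in: The brass cup stands upright under its probe (centres within 20 mm), the probe's foot rests within 5 mm of the cup's inner floor, and the orange lock lever of that gauge is past 0.8 of its 1.0 rad swing (all of step 2 and horizontal distance between brass_probe and brass_cup below 0.02 m and angle between brass_cup's own z axis and vertical below 0.17 rad and linear speed of brass_probe below 0.01 m/s); the robot touches nothing.
It fails at once if the probe over the steel cup is moved by more than 10 mm (distance of steel_probe from where it was at the start of the episode above 0.01 m).
It also fails if it takes over 38 s, if anything falls off the work surface, if the arm or the gripper's body presses on something with over 40 N, if the wrist force passes 120 N, or if a joint passes its speed limit or range.

## Robot

A 6-joint arm with a two-finger parallel gripper is mounted at the origin on the work surface. World frame = base frame: x ahead of the robot, y to its left, z up, the work surface at z = 0. Lengths are in m, angles in rad, forces in N, time in s.
With the tool pointing down it reaches from about 0.25 to 0.775 m from the base axis. Payload 8.9 kg.
Tool frame: the origin (TCP) lies at the very end of the fingers, on their centre line; the grasp point (between the pads) lies 19 mm behind it; z points along the fingers, y is the direction in which the jaws open and shut (so a half turn about z gives the same grasp; the last joint's range is limited). The gripper opens to 85 mm and grips with 20 to 120 N. Pads are 22 mm wide; open, the fingers measure 114 mm over their backs; the gripper's body (76 mm by 85 mm) begins 54 mm behind the grasp point. The pads swing forward as they close: fully open they stand 13 mm farther back than shut.
Start: joints at [1.199, 0.291, -0.153, 1.127, 0, 1.431], TCP at [0.121, 0.511, 0.194] pointing down, gripper open.
Joint ranges: [-2.52, 2.52], [-0.91, 1.74], [-1.3, 1.37], [-1.96, 2.02], [-1.52, 1.47], [-3.14, 3.14]. Speed limits (rad/s): [2.22, 2.22, 2.79, 3.14, 3.14, 3.14].

## Interface

Orientations are given as a rotation vector (axis times angle).
In Python, from plant import ctrl, eyes, order, spotter gives the robot as it stands.
- The arm moves only by the tool arm_command, never from a script. Its argument "increments" is a list of rows, each a list of 7 numbers: the shift along the tool's x, y, z in cm, then the turn, a rotation vector about the tool's x, y, z in rad, then the opening, from 0 (shut) to 1 (fully open). In form: [[x, y, z, rx, ry, rz, claw], ...]. A call has 1 to 12 rows; each row is the pose to reach, as a shift and turn from the pose commanded when the call began, along the tool's axes at that moment; what a row does not reach only later rows make up. A row lasts 1/12 s, in which the tool goes at most 41.7 mm and 7.16 degrees, less where a joint would pass 70% of its speed; a pose out of reach is approached as far as the arm can. A call with a gripper value outside its range is refused whole. The fingers move at their own pace and stop on an object; "force" is the grip in N (left out, the last holds). Time passes only in rows, so rows that repeat a pose let the fingers close. It gives the time, the measured TCP pose, the force and the opening at its end, in the units of the state.
- ctrl.sense(): the state, without advancing time (a new reading comes with each control period).
- eyes.capture(name): name is "scene" or "top" or "wrist"; returns a dict with "frame" (420x560x3 uint8, red, green, blue), "fx", "fy", "cx", "cy" (pixels), "view" (4x4, takes a point from world to camera coordinates); the wrist camera has in their place "T_tool_cam" (4x4, takes a point from camera to tool coordinates, whose origin is the TCP and whose axes are the flange's). Camera axes: x right, y down, z forward; pixel columns grow to the right and rows downward; lengths in m; the calibration is good to about 2 mm. A picture is of the moment at which its call begins: read the wrist's pose just before it. There is no depth.
- order.sign_off(): hands the job in, once; it reports no verdict.
Trained networks look in a picture, given as the dict that the camera call returned (one of the last four; its "shot" number tells which), for a name from the list of things; names that differ only in an ending like _2 or _b are one class to them, and where a whole thing is asked for, a point or a joint stands for the part that bears it (a point fixed in the world has none). Each returns a list of dicts, best first, with "score" (0 to 1); they miss things now and then, are a little off and sometimes report something else, mostly with a low value. They report only what shows in the picture. A call takes as long as a camera call. They do not tell look-alikes from the thing itself.
- spotter.trace(picture, label): "mask" (420x560 bool, what is visible of it) and "at" ([column, row] in pixels, amid what is visible of it).
- spotter.spot_point(picture, label): "at" ([column, row] in pixels: a listed point, or the origin of a listed thing).
The state is a dict: "time": time; "joint_pos": joint angles; "dq": joint speeds; "tau": joint torques, N m; "tcp_pos": TCP position; "tcp_rot": TCP orientation; "ft_force": force on the tool from outside, world axes, zero at the start; "torque": the same for the moment, N m; "opening": finger opening in m.
Only numpy, scipy, OpenCV 4.12 (cv2) and the standard library are available. Lean on these libraries where they do the work, as an engineer would, in place of code of your own. Each camera call takes 0.05 s, during which the arm holds its last target.

## Working session

There is one attempt and no reset: what is moved stays moved. The work goes in short steps, Python scripts to look and compute and a tool call to move; the robot and the scene stay as the last step left them, time stands still between calls to the robot, and variables do not carry over. Pictures are saved under pics/ and viewed, and the job is handed in when it is done.

Besides the shell and the picture viewer there is one more tool, called after ">>>" by a JSON object that holds its "op" and its "data", one argument or row to a line. arm_command: Moves the arm, as the interface text tells. Its arguments: {"type":"object","properties":{"increments":{"type":"array","items":{"type":"array","items":{"type":"number"}}},"force":{"type":"number"}},"required":["increments"]}

```bash
mkdir -p pics; ls
cat > h.py <<'E'
import numpy as np, cv2
from plant import ctrl, eyes, order, spotter
from scipy.spatial.transform import Rotation as R
def save(p,n): cv2.imwrite('pics/'+n+'.png',p['frame'][:,:,::-1])
def proj(p,X):
    c=p['view']@np.append(X,1); return np.array([p['fx']*c[0]/c[2]+p['cx'],p['fy']*c[1]/c[2]+p['cy']])
def ray(p,uv):
    V=np.linalg.inv(p['view']); d=V[:3,:3]@np.array([(uv[0]-p['cx'])/p['fx'],(uv[1]-p['cy'])/p['fy'],1]); return V[:3,3],d/np.linalg.norm(d)
def tri(ps,uvs):
    A=np.zeros((3,3));b=np.zeros(3)
    for p,u in zip(ps,uvs):
        o,d=ray(p,u);M=np.eye(3)-np.outer(d,d);A+=M;b+=M@o
    X=np.linalg.solve(A,b); return X,[np.round(proj(p,X)-u,1) for p,u in zip(ps,uvs)]
def atz(p,uv,z):
    o,d=ray(p,uv);return o+d*(z-o[2])/d[2]
def wristview(p,s):
    T=np.eye(4);T[:3,:3]=R.from_rotvec(s['tcp_rot']).as_matrix();T[:3,3]=s['tcp_pos']
    p['view']=np.linalg.inv(T@p['T_tool_cam']);return p
E
python3 - <<'E'
from h import *
s=ctrl.sense();print(s['tcp_pos'],s['tcp_rot'],s['time'],s['opening'])
for n in ['scene','top']:
    p=eyes.capture(n);save(p,n+'0')
    for l in ['brass_cup','brass_probe','brass_lock','brass_lock_tip','steel_probe']:
        print(n,l,[(np.round(d['at']),round(d['score'],2)) for d in spotter.spot_point(p,l)],[(np.round(d['at']),round(d['score'],2)) for d in spotter.trace(p,l)])
print(ctrl.sense()['time'])
E
```

```text
pics
[0.12093993 0.51039226 0.19343298] [-3.64848512e-01 -3.11999583e+00  1.96946400e-03] 0.0 0.08557321541063698
scene brass_cup [(array([256., 271.]), 0.78), (array([217., 225.]), 0.77), (array([184., 345.]), 0.71)] [(array([259., 272.]), 0.81), (array([183., 337.]), 0.73), (array([215., 218.]), 0.56)]
scene brass_probe [(array([257., 257.]), 0.84), (array([256., 273.]), 0.26)] [(array([252., 227.]), 0.51), (array([364., 157.]), 0.34)]Traceback (most recent call last):
  File "<stdin>", line 6, in <module>
ValueError: it knows: brass_cup, brass_lock_tip, brass_probe, steel_probe
```

Run:
```python
from h import *
import pickle
P={}
for n in ['scene','top']:
    p=eyes.capture(n);save(p,n+'0');P[n]=p
    for l in ['brass_cup','brass_probe','brass_lock_tip','steel_probe']:
        print(n,l,[(np.round(d['at']),round(d['score'],2)) for d in spotter.spot_point(p,l)],[(np.round(d['at']),round(d['score'],2)) for d in spotter.trace(p,l)])
pickle.dump(P,open('P.pkl','wb'))
print(ctrl.sense()['time'])
```

```text
scene brass_cup [(array([181., 345.]), 0.76), (array([217., 226.]), 0.73), (array([254., 272.]), 0.6)] [(array([181., 338.]), 0.83), (array([214., 216.]), 0.76), (array([260., 274.]), 0.57)]
scene brass_probe [(array([255., 256.]), 0.77)] [(array([252., 224.]), 0.75)]
scene brass_lock_tip [] []
scene steel_probe [] [(array([365., 159.]), 0.48)]
top brass_cup [(array([328., 268.]), 0.88), (array([323., 199.]), 0.78), (array([406., 179.]), 0.71)] [(array([329., 266.]), 0.83), (array([330., 204.]), 0.74), (array([409., 174.]), 0.73)]
top brass_probe [(array([329., 190.]), 0.45)] [(array([332., 178.]), 0.63)]
top brass_lock_tip [(array([298., 203.]), 0.45)] [(array([298., 201.]), 0.52)]
top steel_probe [(array([197., 196.]), 0.7)] [(array([185., 184.]), 0.55)]
1.15
```

View pics/scene0.png

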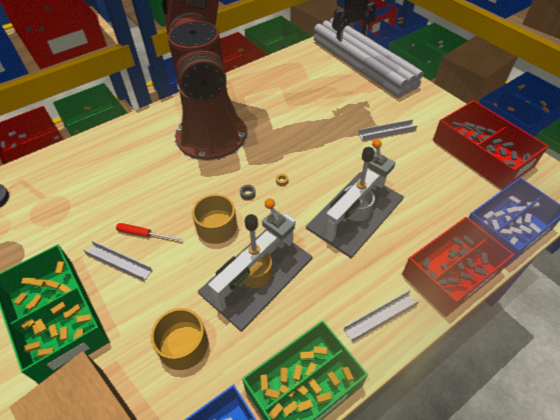

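View pics/top0.png

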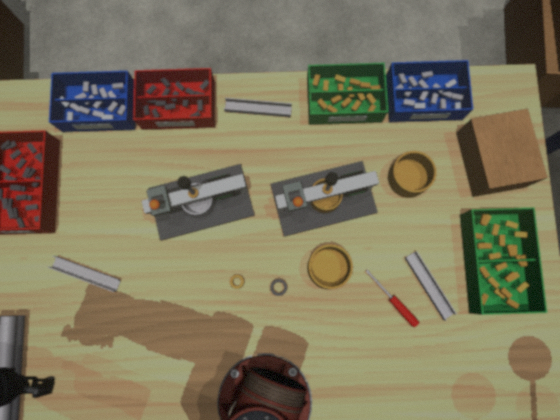

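Run:
```python
from h import *
import pickle
P=pickle.load(open('P.pkl','rb'))
a=P['scene']['frame'][185:335,190:330];b=P['top']['frame'][150:250,260:400]
a=cv2.resize(a,None,fx=3.8,fy=3.8,interpolation=cv2.INTER_CUBIC)
b=cv2.resize(b,None,fx=5,fy=5,interpolation=cv2.INTER_CUBIC)
cv2.imwrite('pics/ca.png',a[:,:,::-1]);cv2.imwrite('pics/cb.png',b[:,:,::-1])
for n in P:
    f=P[n]['frame'];hsv=cv2.cvtColor(f,cv2.COLOR_RGB2HSV)
    m=cv2.inRange(hsv,(6,190,120),(16,255,255)); k=cv2.inRange(f,(0,0,0),(45,45,45))
    for nm,mm in (('or',m),('bk',k)):
        c,_,st,ce=cv2.connectedComponentsWithStats(mm)
        print(n,nm,[(st[i].tolist(),ce[i].round(1).tolist()) for i in range(1,c) if 15<st[i][4]<400 and 140<ce[i][0]<400 and 130<ce[i][1]<290])
    print(n,proj(P[n],[0.4,0,0]),proj(P[n],[0.5,0,0]))
```

```text
scene or [([373, 139, 8, 8, 42], [376.3, 142.9]), ([265, 199, 9, 9, 55], [269.1, 203.3])]
scene bk []
scene [277.28609616 206.54006771] [297.42840891 228.15188531]
top or []
top bk [([180, 182, 10, 6, 28], [185.8, 185.0])]
top [260.7645176  254.42909385] [260.00642267 219.91304546]
```

View pics/ca.png

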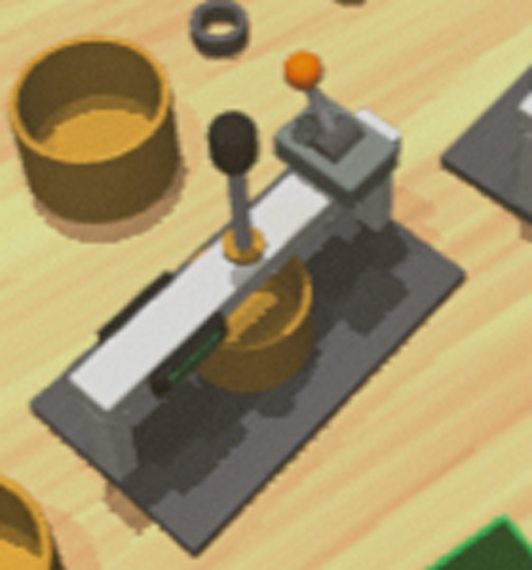

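View pics/cb.png

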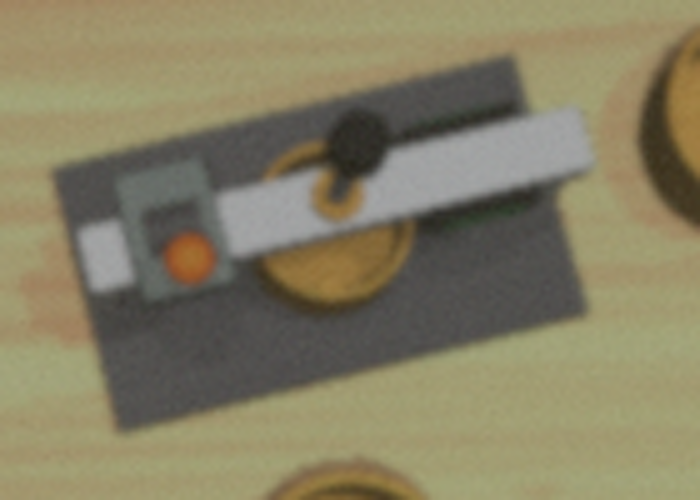

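Run:
```python
from h import *
import pickle
P=pickle.load(open('P.pkl','rb'));ps=[P['scene'],P['top']]
print('knob',tri(ps,[(251.3,222.4),(331.6,178.4)]))
print('ball',tri(ps,[(269.5,203.4),(297.8,201.4)]))
# bar-top corners in top crop
q=[(84,228),(96,293),(582,108),(594,170)]
w=[atz(P['top'],(260+a/5,150+b/5),.125) for a,b in q];
l=(w[0]+w[1])/2;r=(w[2]+w[3])/2;v=l-r;print(l,r,np.linalg.norm(v),'yaw',np.arctan2(-v[0],v[1]))
print('bar mid',(l+r)/2,'bush',atz(P['top'],(260+338/5,150+196/5),.13))
# plate corners
q=[(55,170),(515,57),(588,312),(122,432)]
w=[atz(P['top'],(260+a/5,150+b/5),.012) for a,b in q];print(np.round(w,3),'mean',np.mean(w,0));v=w[0]+w[3]-w[1]-w[2];print('yaw',np.arctan2(-v[0],v[1]))
# scene bushing
print('bush scene',atz(P['scene'],(190+243/3.8,185+246/3.8),.13))
s=ctrl.sense();print(R.from_rotvec(s['tcp_rot']).as_matrix().round(3))
```

```text
knob (array([ 0.55895548, -0.18454883,  0.2411745 ]), [array([-0.6,  0.1]), array([-0.5, -0.2])])
ball (array([ 0.51238068, -0.10266752,  0.20244727]), [array([-0.4,  0.1]), array([-0.4, -0.2])])
[ 0.52667857 -0.05415225  0.125     ] [ 0.58461372 -0.32128374  0.125     ] 0.2733417459062388 yaw 0.2135712492957404
bar mid [ 0.55564615 -0.187718    0.125     ] bush [ 0.55645715 -0.18630544  0.13      ]
[[ 0.603 -0.035  0.012]
 [ 0.662 -0.306  0.012]
 [ 0.51  -0.339  0.012]
 [ 0.448 -0.069  0.012]] mean [ 0.55593109 -0.18715931  0.012     ]
yaw 0.22026881222566955
bush scene [ 0.56030489 -0.18432021  0.13      ]
[[-0.973  0.231 -0.   ]
 [ 0.231  0.973 -0.   ]
 [ 0.    -0.    -1.   ]]
```

>>> {"op": "arm_command", "data": {
  "increments": [
    [-4,-4,-4,0,0,-0.05,0],
    [-7,-7,-8,0,0,-0.1,0],
    [-29,-29,-11,0,0,-0.3,0],
    [-29,-29,-11,0,0,-0.3,0],
    [-29,-29,-11,0,0,-0.3,0],
    [-29,-29,-11,0,0,-0.3,0],
    [-29,-29,-11,0,0,-0.3,0],
    [-29,-29,-11,0,0,-0.3,0],
    [-29,-29,-11,0,0,-0.3,0],
    [-29,-29,-11,0,0,-0.3,0],
    [-29,-29,-11,0,0,-0.3,0],
    [-29,-29,-11,0,0,-0.3,0]
  ]
}}

```text
time: 2.15
tcp_pos: [0.3386, 0.1589, 0.3048]
tcp_rot: [-0.098, 3.138, -0.001]
ft_force: [-0.3, 0.1, 0.2]
opening: 0.0001
```

```bash
cat >> h.py <<'E'
def togo(t,yaw):  # yaw = angle of tool x in world
    s=ctrl.sense();M=R.from_rotvec(s['tcp_rot']).as_matrix()
    G=np.array([[np.cos(yaw),np.sin(yaw),0],[np.sin(yaw),-np.cos(yaw),0],[0,0,-1]])
    print('t',s['time'],'tcp',s['tcp_pos'].round(4),'F',np.round(s['ft_force'],2),'op',s['opening'],'dq',np.abs(s['dq']).max().round(3),'j',np.round(s['joint_pos'],2))
    print('cm',(M.T@(np.array(t)-s['tcp_pos'])*100).round(2),'rot',R.from_matrix(M.T@G).as_rotvec().round(3))
E
python3 -c "
from h import *
togo([.557,-.186,.30],3.359)"
```

```text
t 2.15 tcp [0.3386 0.1589 0.3048] F [-0.26  0.06  0.15] op 8.061269671282252e-05 dq 0.096 j [ 0.24 -0.05 -0.26  1.36 -0.    0.18]
cm [-19.63 -35.79   0.54] rot [-0.001  0.002 -0.155]
```

>>> {"op": "arm_command", "data": {
  "increments": [
    [-19.6,-35.8,0.5,0,0,-0.155,0],
    [-19.6,-35.8,0.5,0,0,-0.155,0],
    [-19.6,-35.8,0.5,0,0,-0.155,0],
    [-19.6,-35.8,0.5,0,0,-0.155,0],
    [-19.6,-35.8,0.5,0,0,-0.155,0],
    [-19.6,-35.8,0.5,0,0,-0.155,0],
    [-19.6,-35.8,0.5,0,0,-0.155,0],
    [-19.6,-35.8,0.5,0,0,-0.155,0],
    [-19.6,-35.8,0.5,0,0,-0.155,0],
    [-19.6,-35.8,0.5,0,0,-0.155,0],
    [-19.6,-35.8,0.5,0,0,-0.155,0],
    [-19.6,-35.8,0.5,0,0,-0.155,0]
  ]
}}

```text
time: 3.15
tcp_pos: [0.5564, -0.1833, 0.2973]
tcp_rot: [0.345, -3.121, -0.002]
ft_force: [0.1, 0.3, 0.1]
opening: -0.0001
```

```bash
python3 -c "
from h import *
togo([.557,-.186,.30],3.359)
s=ctrl.sense();p=wristview(eyes.capture('wrist'),s);save(p,'w1');print(proj(p,[.557,-.186,.241]),proj(p,[.511,-.103,.201]),np.linalg.inv(p['view'])[:3,3])
q=eyes.capture('scene');save(q,'s1')"
```

```text
t 3.15 tcp [ 0.5564 -0.1833  0.2973] F [0.06 0.34 0.13] op -0.00013370441956553816 dq 0.058 j [-0.44  0.39  0.25  1.44  0.   -0.66]
cm [ 0.   -0.27 -0.27] rot [ 0.002 -0.002  0.003]
[285.20404786 214.98830493] [383.99608543 175.14156893] [ 0.49209678 -0.19828246  0.47701826]
```

View pics/w1.png

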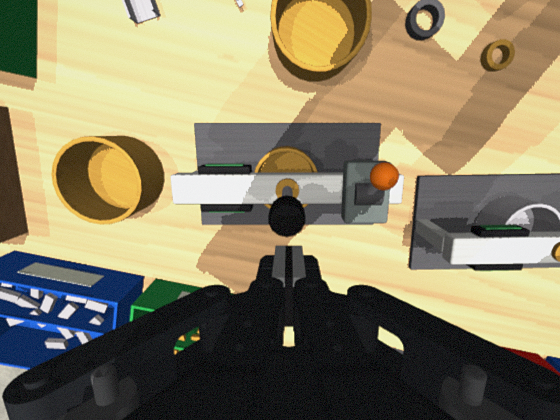

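View pics/s1.png

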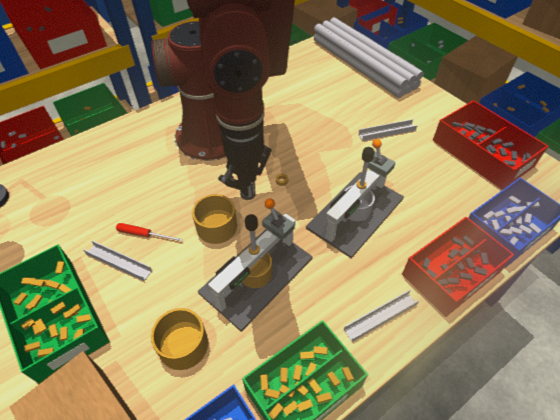

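>>> {"op": "arm_command", "data": {
  "increments": [
    [0,-0.1,0.5,0,0,0,0],
    [0,-0.2,1.5,0,0,0,0],
    [0,-0.2,3,0,0,0,0],
    [0,-0.2,4,0,0,0,0],
    [0,-0.2,5,0,0,0,0],
    [0,-0.2,6,0,0,0,0],
    [0,-0.2,7,0,0,0,0],
    [0,-0.2,8,0,0,0,0],
    [0,-0.2,9,0,0,0,0],
    [0,-0.2,9.5,0,0,0,0],
    [0,-0.2,9.5,0,0,0,0]
  ]
}}

```text
time: 4.17
tcp_pos: [0.556, -0.184, 0.2028]
tcp_rot: [0.348, -3.121, -0.001]
ft_force: [0.0, -0.1, -0.5]
opening: -0.0
```

```bash
python3 -c "
from h import *
togo([.557,-.186,.187],3.359)
q=eyes.capture('scene');save(q,'s2')
s=ctrl.sense();p=wristview(eyes.capture('wrist'),s);save(p,'w2')
a=cv2.resize(q['frame'][150:335,170:340],None,fx=2.3,fy=2.3);b=cv2.resize(p['frame'],(400,300))
c=np.zeros((a.shape[0],a.shape[1]+400,3),np.uint8);c[:,:a.shape[1]]=a;c[:300,a.shape[1]:]=b;cv2.imwrite('pics/c2.png',c[:,:,::-1])"
```

```text
t 4.1667 tcp [ 0.556  -0.184   0.2028] F [ 0.03 -0.1  -0.55] op -2.4036343527287022e-05 dq 0.03 j [-0.44  0.4   0.04  1.2   0.   -0.67]
cm [-0.05 -0.22  1.58] rot [ 0.001 -0.001  0.005]
```

View pics/c2.png

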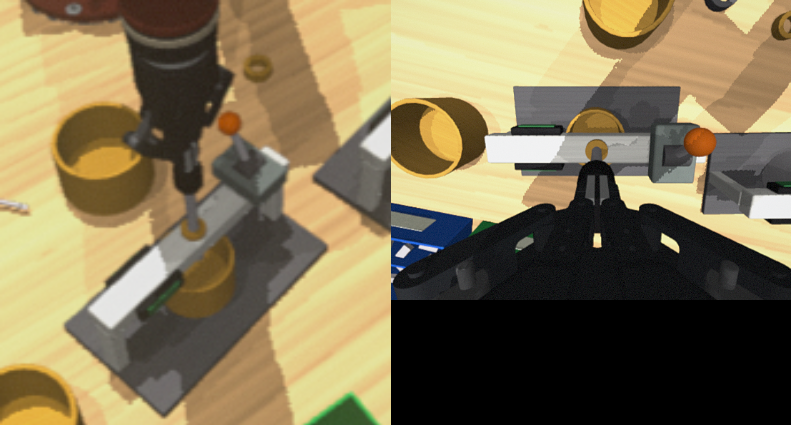

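```bash
python3 -c "
from h import *
q=eyes.capture('scene')
for z in (.241,.22,.203,.188,.172,.13): print(z,proj(q,[.557,-.186,z]).round(1))
a=cv2.resize(q['frame'][190:270,215:295],None,fx=7,fy=7,interpolation=cv2.INTER_CUBIC);cv2.imwrite('pics/c3.png',a[:,:,::-1])"
```

```text
0.241 [249.7 222.3]
0.22 [250.3 227.7]
0.203 [250.8 232. ]
0.188 [251.2 235.7]
0.172 [251.6 239.5]
0.13 [252.6 249.2]
```

View pics/c3.png

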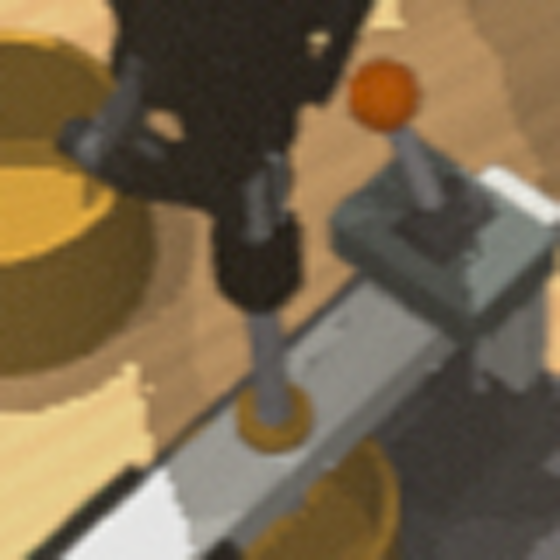

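```bash
python3 -c "
from h import *
s=ctrl.sense();p=wristview(eyes.capture('wrist'),s)
print('tcp px',proj(p,s['tcp_pos']))
for z in (.256,.241,.22,.203,.188,.172,.13): print(z,proj(p,[.557,-.186,z]).round(1))
a=cv2.resize(p['frame'][150:300,210:360],None,fx=4,fy=4,interpolation=cv2.INTER_CUBIC)
cv2.imwrite('pics/c4.png',np.clip(a[:,:,::-1].astype(float)*1.8,0,255))
q=eyes.capture('scene')
a=cv2.resize(q['frame'][200:260,225:285],None,fx=10,fy=10,interpolation=cv2.INTER_CUBIC)
print('tcp scene',proj(q,s['tcp_pos']))
cv2.imwrite('pics/c5.png',np.clip(a[:,:,::-1].astype(float)*2.,0,255))
"
```

```text
tcp px [288.79938842 238.88485979]
0.256 [285.4 277.7]
0.241 [285.7 264. ]
0.22 [286.  248.6]
0.203 [286.2 238.5]
0.188 [286.3 230.9]
0.172 [286.4 224. ]
0.13 [286.7 209.6]
tcp scene [251.19258191 231.20839373][ WARN:0@1.767] global loadsave.cpp:1063 imwrite_ Unsupported depth image for selected encoder is fallbacked to CV_8U.
```

View pics/c4.png

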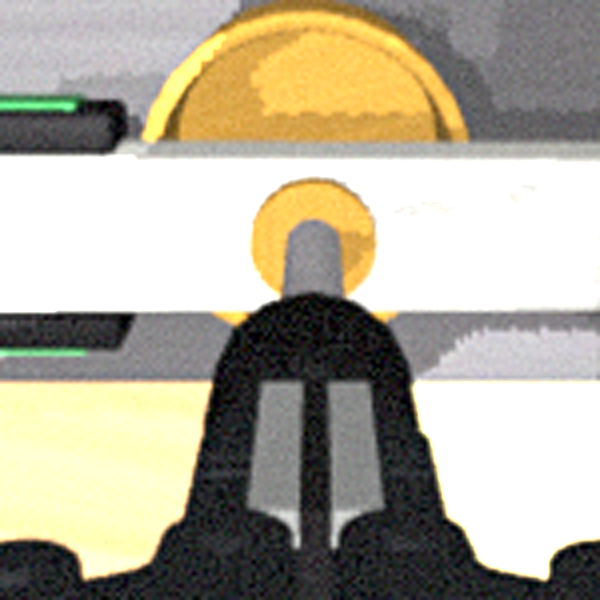

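View pics/c5.png

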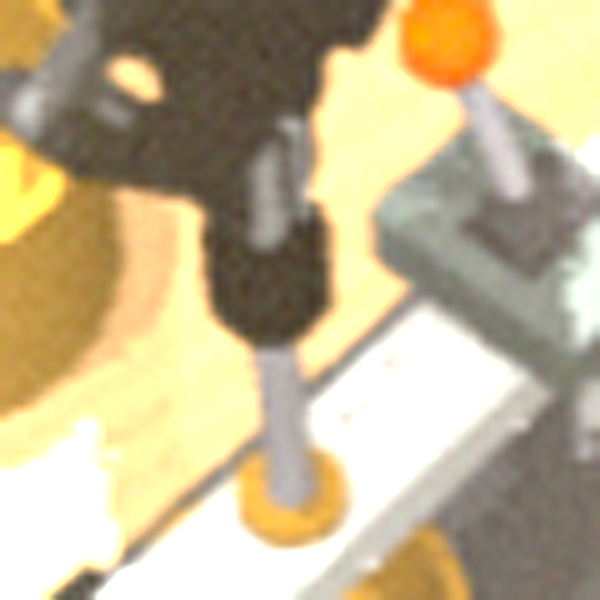

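```bash
python3 -c "
from h import *
x=[cv2.imread('pics/%s.png'%n)[180:300,230:345] for n in('w1','w2')]
a=cv2.resize(np.hstack(x),None,fx=3.4,fy=3.4,interpolation=cv2.INTER_CUBIC)
cv2.imwrite('pics/c6.png',np.clip(a.astype(float)*3,0,255).astype(np.uint8))
q=eyes.capture('top')
a=cv2.resize(q['frame'][150:250,260:400],None,fx=5,fy=5,interpolation=cv2.INTER_CUBIC)
cv2.imwrite('pics/c7.png',a[:,:,::-1])
"
```

```text
(no output)
```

View pics/c6.png

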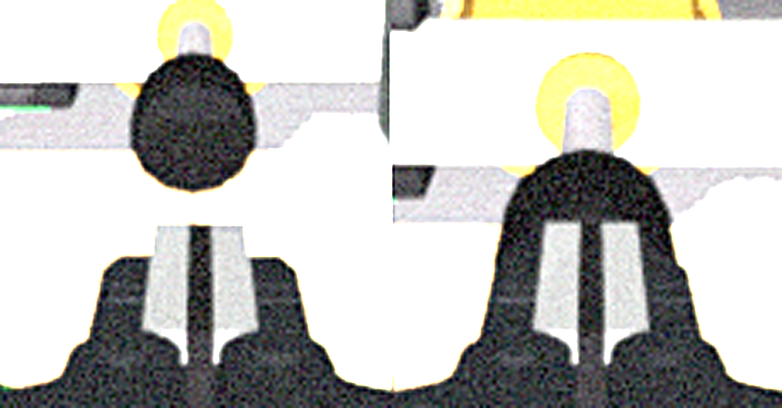

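View pics/c7.png

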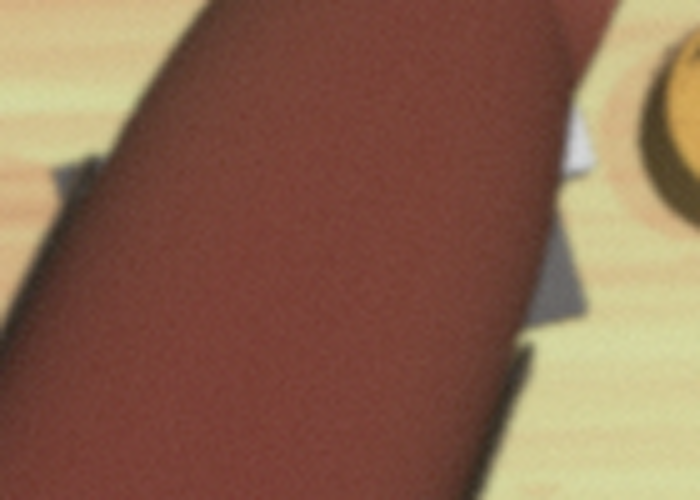

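>>> {"op": "arm_command", "data": {
  "increments": [
    [0,-0.2,0.4,0,0,0,0],
    [0,-0.2,0.8,0,0,0,0],
    [0,-0.2,1.2,0,0,0,0],
    [0,-0.2,1.6,0,0,0,0]
  ]
}}

```text
time: 4.8
tcp_pos: [0.5574, -0.1864, 0.1878]
tcp_rot: [-0.348, 3.121, -0.001]
ft_force: [1.4, 0.2, 3.7]
opening: 0.0003
```

>>> {"op": "arm_command", "data": {
  "increments": [
    [0,0,0.3,0,0,0,0],
    [0,0,0.5,0,0,0,0]
  ]
}}

```text
time: 4.97
tcp_pos: [0.5571, -0.1864, 0.1827]
tcp_rot: [-0.348, 3.122, -0.001]
ft_force: [2.3, -1.2, 3.8]
opening: 0.0
```

```bash
python3 -c "
from h import *
togo([.557,-.186,.172],3.359)
s=ctrl.sense();p=wristview(eyes.capture('wrist'),s);save(p,'w3');q=eyes.capture('scene');save(q,'s3')
x=[cv2.resize(p['frame'][160:300,230:345],None,fx=3.4,fy=3.4),cv2.resize(q['frame'][190:270,215:295],(476,476))]
a=np.hstack(x)
cv2.imwrite('pics/c8.png',np.clip(a.astype(float)*2,0,255).astype(np.uint8)[:,:,::-1])
"
```

```text
t 4.9667 tcp [ 0.5571 -0.1864  0.1827] F [ 2.35 -1.17  3.78] op 1.8613442121631453e-05 dq 0.049 j [-0.45  0.42  0.    1.15 -0.   -0.67]
cm [0.   0.04 1.07] rot [-0.     0.     0.005]
```

View pics/c8.png

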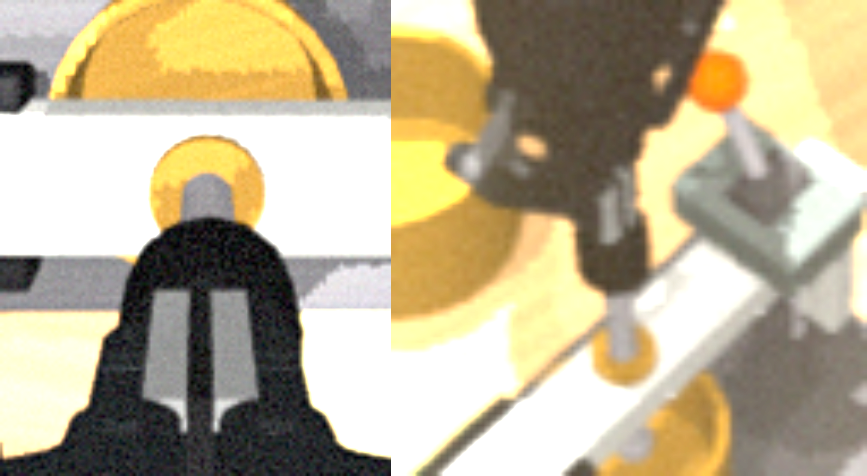

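>>> {"op": "arm_command", "data": {
  "increments": [
    [0,0,0.3,0,0,0,0],
    [0,0,0.6,0,0,0,0],
    [0,0,0.9,0,0,0,0]
  ]
}}

```text
time: 5.32
tcp_pos: [0.5564, -0.1861, 0.1736]
tcp_rot: [0.348, -3.121, -0.0]
ft_force: [-1.9, 0.4, 2.7]
opening: -0.0
```

>>> {"op": "arm_command", "data": {
  "increments": [
    [0,0,0.3,0,0,0,0],
    [0,0,0.5,0,0,0,0]
  ]
}}

```text
time: 5.48
tcp_pos: [0.5564, -0.186, 0.1684]
tcp_rot: [0.348, -3.121, -0.001]
ft_force: [-2.5, 0.6, 2.4]
opening: 0.0
```

```bash
python3 -c "
from h import *
togo([.557,-.186,.172],3.359)
s=ctrl.sense();p=wristview(eyes.capture('wrist'),s);save(p,'w4');q=eyes.capture('scene');save(q,'s4')
x=[cv2.resize(p['frame'][160:300,230:345],None,fx=3.4,fy=3.4),cv2.resize(q['frame'][190:270,215:295],(476,476))]
a=np.hstack(x)
cv2.imwrite('pics/c9.png',np.clip(a.astype(float)*2,0,255).astype(np.uint8)[:,:,::-1])
"
```

```text
t 5.4833 tcp [ 0.5564 -0.186   0.1684] F [-2.5   0.63  2.38] op 3.134561981961187e-05 dq 0.053 j [-0.45  0.42 -0.03  1.12 -0.   -0.67]
cm [-0.06 -0.01 -0.36] rot [ 0.    -0.001  0.005]
```

View pics/c9.png

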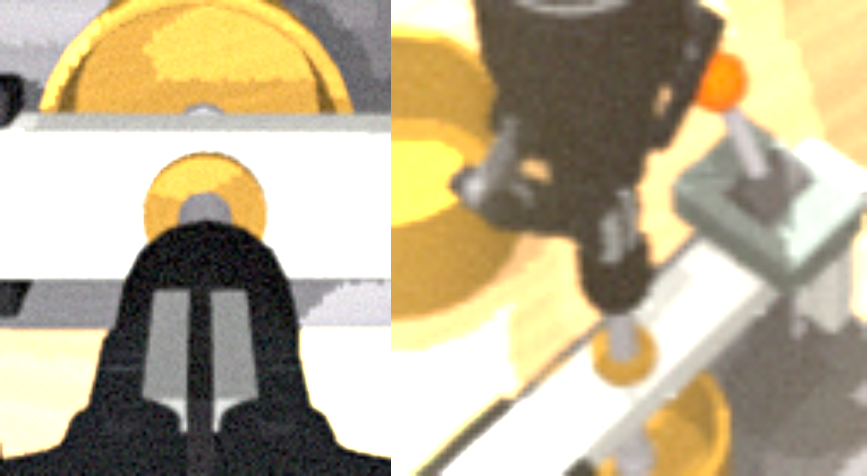

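>>> {"op": "arm_command", "data": {
  "increments": [
    [0,0,0.3,0,0,0,0],
    [0,0,0.6,0,0,0,0],
    [0,0,0.9,0,0,0,0],
    [0,0,1.2,0,0,0,0]
  ]
}}

```text
time: 5.92
tcp_pos: [0.557, -0.1862, 0.1568]
tcp_rot: [-0.348, 3.122, -0.0]
ft_force: [-0.6, 0.1, 2.6]
opening: 0.0002
```

>>> {"op": "arm_command", "data": {
  "increments": [
    [0,0,0.3,0,0,0,0],
    [0,0,0.5,0,0,0,0]
  ]
}}

```text
time: 6.08
tcp_pos: [0.557, -0.1862, 0.1516]
tcp_rot: [-0.348, 3.122, -0.0]
ft_force: [-0.6, 0.1, 2.6]
opening: -0.0003
```

```bash
python3 -c "
from h import *
togo([.557,-.186,.144],3.359)
s=ctrl.sense();p=wristview(eyes.capture('wrist'),s);save(p,'w5');q=eyes.capture('scene');save(q,'s5')
x=[cv2.resize(p['frame'][160:300,230:345],None,fx=3.4,fy=3.4),cv2.resize(q['frame'][190:270,215:295],(476,476))]
a=np.hstack(x)
cv2.imwrite('pics/c10.png',np.clip(a.astype(float)*2,0,255).astype(np.uint8)[:,:,::-1])
"
```

```text
t 6.0833 tcp [ 0.557  -0.1862  0.1516] F [-0.56  0.06  2.57] op -0.0003356015100101513 dq 0.05 j [-0.45  0.43 -0.06  1.08  0.   -0.67]
cm [-0.01  0.02  0.76] rot [-0.     0.     0.005]
```

View pics/c10.png

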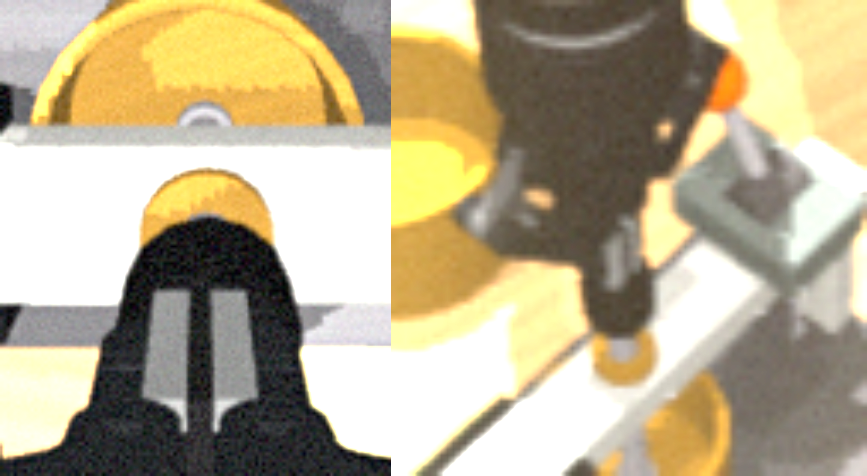

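>>> {"op": "arm_command", "data": {
  "increments": [
    [0,0,0.2,0,0,0,0],
    [0,0,0.4,0,0,0,0]
  ]
}}

```text
time: 6.35
tcp_pos: [0.557, -0.1863, 0.1495]
tcp_rot: [-0.348, 3.121, -0.001]
ft_force: [-9.7, 4.8, 36.2]
opening: -0.0002
```

>>> {"op": "arm_command", "data": {
  "increments": [
    [0,0,0.2,0,0,0,0],
    [0,0,0.4,0,0,0,0]
  ]
}}

```text
time: 6.52
tcp_pos: [0.5574, -0.1865, 0.1493]
tcp_rot: [-0.348, 3.119, -0.004]
ft_force: [-22.7, 9.6, 69.7]
opening: 0.0
```

```bash
python3 -c "
from h import *
togo([.557,-.186,.144],3.359)
s=ctrl.sense();p=wristview(eyes.capture('wrist'),s);save(p,'w6');q=eyes.capture('scene');save(q,'s6')
x=[cv2.resize(p['frame'][160:300,230:345],None,fx=3.4,fy=3.4),cv2.resize(q['frame'][190:270,215:295],(476,476))]
a=np.hstack(x)
cv2.imwrite('pics/c11.png',np.clip(a.astype(float)*2,0,255).astype(np.uint8)[:,:,::-1])
"
```

```text
t 6.5167 tcp [ 0.5574 -0.1865  0.1493] F [-22.71   9.6   69.71] op 8.636160725965208e-06 dq 0.03 j [-0.45  0.43 -0.06  1.07 -0.   -0.67]
cm [0.03 0.06 0.53] rot [-0.003  0.003  0.005]
```

View pics/c11.png

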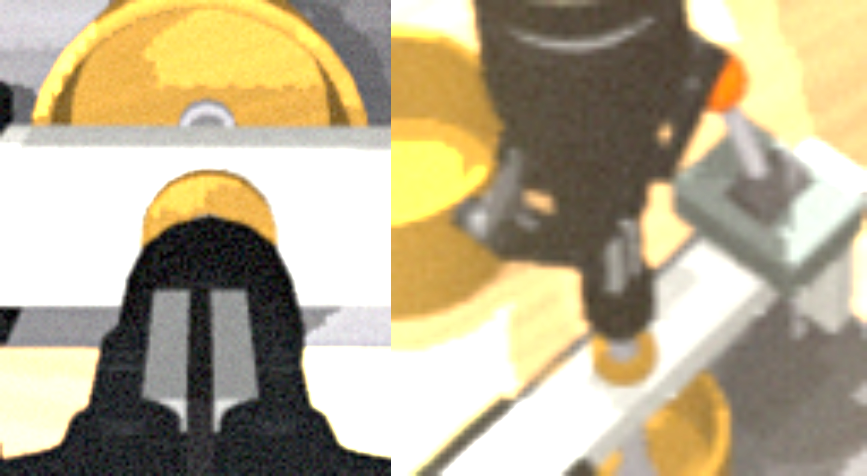

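```bash
python3 -c "
from h import *
s=ctrl.sense();p=wristview(eyes.capture('wrist'),s)
d=np.array([.976,.215,0]);c=np.array([.557,-.186,0])
for z in (.022,.027,.032,.04): print(z,'foot far edge',proj(p,c-.009*d+[0,0,z]).round(1))
for z in (.165,.172,.18,.19): print(z,'knob far',proj(p,c-.015*d+[0,0,z]).round(1))
print('cup rim far out/in',proj(p,c-.045*d+[0,0,.072]),proj(p,c-.04*d+[0,0,.072]))
print('ball',proj(p,[.511,-.103,.201]))
a=cv2.resize(p['frame'][140:230,235:345],None,fx=7,fy=7,interpolation=cv2.INTER_CUBIC)
cv2.imwrite('pics/c12.png',np.clip(a.astype(float)*1.7,0,255).astype(np.uint8)[:,:,::-1])
cv2.imwrite('pics/c13.png',p['frame'][:,:,::-1])
"
```

```text
0.022 foot far edge [289.4 187.4]
0.027 foot far edge [289.4 188.4]
0.032 foot far edge [289.4 189.3]
0.04 foot far edge [289.4 190.9]
0.165 knob far [289.7 223.5]
0.172 knob far [289.7 227.4]
0.18 knob far [289.7 232.2]
0.19 knob far [289.8 238.9]
cup rim far out/in [289.65530364 156.46965169] [289.62858336 162.4265862 ]
ball [494.16836901 222.85843465]
```

View pics/c12.png

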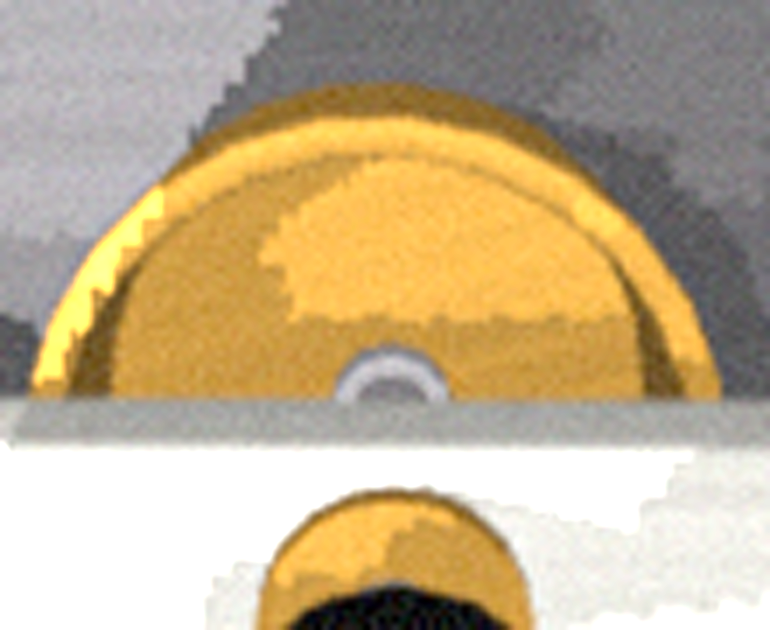

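View pics/c13.png

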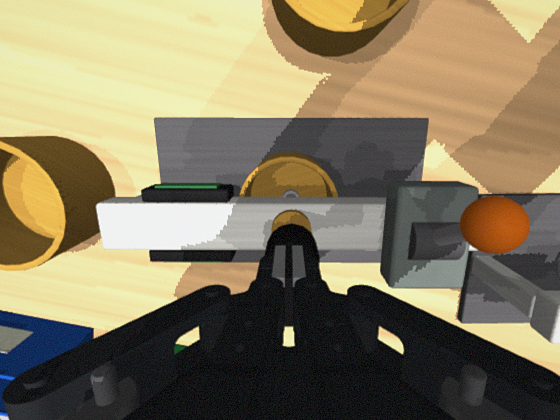

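>>> {"op": "arm_command", "data": {
  "increments": [
    [0,0,-1,0,0,0,0],
    [0,0,-3,0,0,0,0],
    [0,0,-6,0,0,0,0],
    [0,0,-9,0,0,0,0],
    [0,0,-9,0,0,0,0]
  ]
}}

```text
time: 7.08
tcp_pos: [0.5592, -0.1873, 0.2395]
tcp_rot: [-0.348, 3.116, -0.007]
ft_force: [0.5, 0.3, 0.2]
opening: -0.0
```

```bash
python3 -c "
from h import *
togo([.467,-.113,.235],3.359)
q=eyes.capture('scene');save(q,'s7')
s=ctrl.sense();p=wristview(eyes.capture('wrist'),s)
x=[p['frame'],cv2.resize(q['frame'][190:270,215:295],(420,420))]
print([proj(q,[.557,-.186,z]).round(1) for z in (.172,.18,.19)], proj(p,[.557,-.186,.172]),proj(p,s['tcp_pos']))
a=np.hstack(x)
cv2.imwrite('pics/c14.png',cv2.resize(a,(800,343))[:,:,::-1])
"
```

```text
t 7.0833 tcp [ 0.5592 -0.1873  0.2395] F [0.49 0.3  0.17] op -6.42148942697174e-06 dq 0.105 j [-0.45  0.39  0.11  1.28 -0.   -0.67]
cm [7.36 9.28 0.36] rot [-0.005  0.006  0.005]
[array([251.6, 239.5]), array([251.4, 237.6]), array([251.1, 235.2])] [290.46755671 210.30080072] [288.80047435 238.88719789]
```

View pics/c14.png

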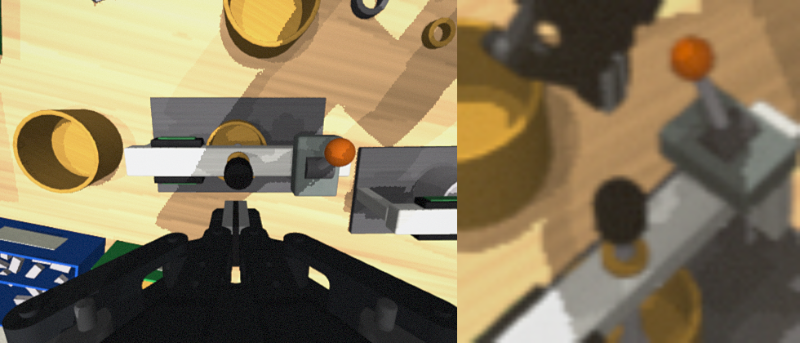

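>>> {"op": "arm_command", "data": {
  "increments": [
    [3,3.5,0,0,0,0,0],
    [6,7,0,0,0,0,0],
    [7.4,9.3,0.3,0,0,0,0],
    [7.4,9.3,0.3,0,0,0,0],
    [7.4,9.3,2,0,0,0,0],
    [7.4,9.3,4,0,0,0,0],
    [7.4,9.3,4,0,0,0,0]
  ]
}}

```text
time: 7.77
tcp_pos: [0.4618, -0.1107, 0.1903]
tcp_rot: [0.348, -3.117, -0.004]
ft_force: [-0.6, 0.3, -0.6]
opening: -0.0004
```

```bash
python3 -c "
from h import *
togo([.467,-.113,.155],3.359)
q=eyes.capture('scene');save(q,'s7')
s=ctrl.sense();p=wristview(eyes.capture('wrist'),s)
x=[p['frame'],cv2.resize(q['frame'][160:240,225:305],(420,420))]
a=np.hstack(x)
cv2.imwrite('pics/c15.png',cv2.resize(a,(800,343))[:,:,::-1])
"
```

```text
t 7.7667 tcp [ 0.4618 -0.1107  0.1903] F [-0.64  0.31 -0.59] op -0.000417720314068422 dq 0.092 j [-0.39  0.2  -0.28  1.09 -0.   -0.61]
cm [-0.48 -0.35  3.52] rot [ 0.003 -0.005  0.005]
```

View pics/c15.png

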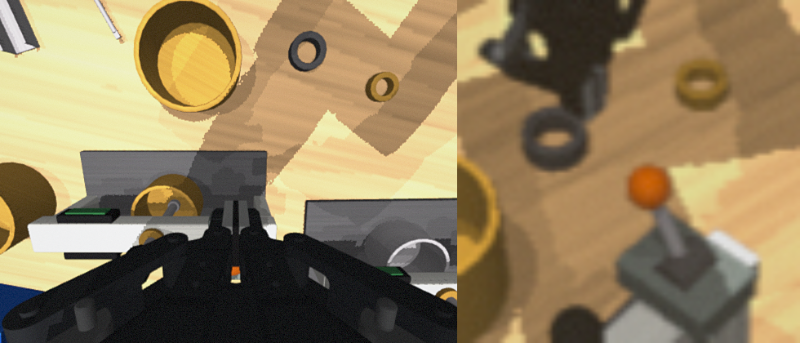

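>>> {"op": "arm_command", "data": {
  "increments": [
    [-0.2,-0.3,1,0,0,0,0],
    [-0.2,-0.3,2,0,0,0,0],
    [-0.2,-0.3,3,0,0,0,0],
    [-0.2,-0.3,3.8,0,0,0,0],
    [-0.2,-0.3,3.8,0,0,0,0]
  ]
}}

```text
time: 8.28
tcp_pos: [0.4663, -0.1142, 0.1546]
tcp_rot: [0.348, -3.121, -0.001]
ft_force: [-0.9, -0.5, 0.6]
opening: -0.0001
```

>>> {"op": "arm_command", "data": {
  "increments": [
    [-1,0,0,0,0,0,0],
    [-2,0,0,0,0,0,0],
    [-3,0,0,0,0,0,0],
    [-3,0,0,0,0,0,0]
  ]
}}

```text
time: 8.62
tcp_pos: [0.4986, -0.1075, 0.1564]
tcp_rot: [-0.349, 3.12, -0.001]
ft_force: [-0.4, 0.8, 0.2]
opening: -0.0
```

```bash
python3 -c "
from h import *
togo([.542,-.097,.155],3.359)
q=eyes.capture('scene');save(q,'s8')
s=ctrl.sense();p=wristview(eyes.capture('wrist'),s)
x=[p['frame'],cv2.resize(q['frame'][160:240,225:305],(420,420))]
a=np.hstack(x)
cv2.imwrite('pics/c16.png',cv2.resize(a,(800,343))[:,:,::-1])
"
```

```text
t 8.6167 tcp [ 0.4986 -0.1075  0.1564] F [-0.43  0.77  0.21] op -3.7430921548945626e-05 dq 0.042 j [-0.36  0.29 -0.26  1.02  0.   -0.58]
cm [-4.46  0.06  0.15] rot [-0.001  0.002  0.006]
```

View pics/c16.png

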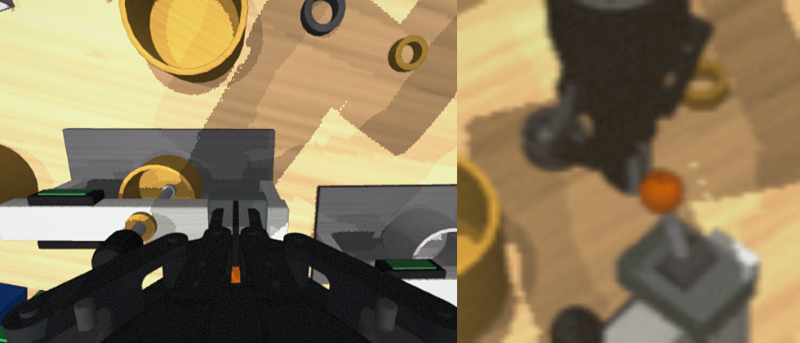

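>>> {"op": "arm_command", "data": {
  "increments": [
    [-0.7,0,0,0,0,0,0],
    [-1.4,0,0,0,0,0,0],
    [-2.1,0,0,0,0,0,0],
    [-2.8,0,0,0,0,0,0],
    [-3.4,0,0,0,0,0,0]
  ]
}}

```text
time: 9.13
tcp_pos: [0.5301, -0.1, 0.156]
tcp_rot: [-0.348, 3.122, -0.0]
ft_force: [-1.8, -0.6, 1.0]
opening: -0.0001
```

>>> {"op": "arm_command", "data": {
  "increments": [
    [-0.4,0,0,0,0,0,0],
    [-0.7,0,0,0,0,0,0]
  ]
}}

```text
time: 9.3
tcp_pos: [0.5365, -0.0985, 0.1558]
tcp_rot: [0.349, -3.122, -0.0]
ft_force: [-1.7, -0.2, -0.7]
opening: -0.0002
```

```bash
python3 -c "
from h import *
togo([.542,-.097,.155],3.359)
q=eyes.capture('scene');save(q,'s9')
s=ctrl.sense();p=wristview(eyes.capture('wrist'),s)
x=[p['frame'],cv2.resize(q['frame'][160:240,225:305],(420,420))]
a=np.hstack(x)
cv2.imwrite('pics/c17.png',cv2.resize(a,(800,343))[:,:,::-1]);print(proj(q,[.566,-.092,.2]),proj(q,[.51,-.103,.2]))
"
```

```text
t 9.3 tcp [ 0.5365 -0.0985  0.1558] F [-1.72 -0.21 -0.68] op -0.0002417183500954336 dq 0.08 j [-0.32  0.35 -0.17  1.05 -0.   -0.54]
cm [-0.56  0.02  0.08] rot [ 0.    -0.     0.005]
[285.65719644 216.061494  ] [268.4169304 203.5454357]
```

View pics/c17.png

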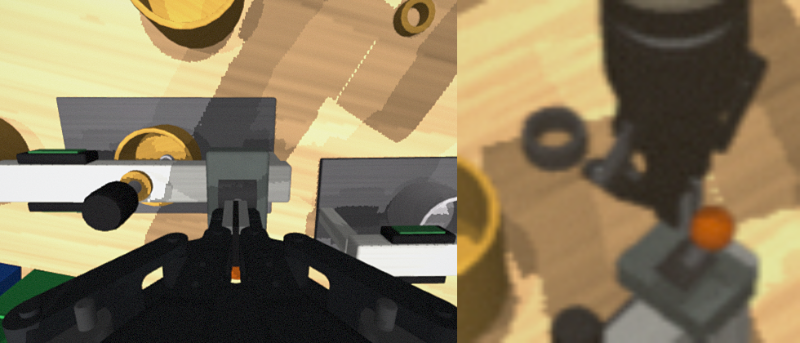

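>>> {"op": "arm_command", "data": {
  "increments": [
    [-0.3,0,0,0,0,0,0],
    [-0.6,0,0,0,0,0,0]
  ]
}}

```text
time: 9.57
tcp_pos: [0.5417, -0.0973, 0.1559]
tcp_rot: [0.348, -3.122, -0.0]
ft_force: [-1.1, -0.6, -0.1]
opening: 0.0001
```

>>> {"op": "arm_command", "data": {
  "increments": [
    [-0.2,0,0,0,0,0,0],
    [-0.4,0,0,0,0,0,0]
  ]
}}

```text
time: 9.73
tcp_pos: [0.5444, -0.0966, 0.1557]
tcp_rot: [0.347, -3.119, 0.001]
ft_force: [-12.5, -3.9, 5.5]
opening: -0.0
```

>>> {"op": "arm_command", "data": {
  "increments": [
    [1,0,0,0,0,0,0],
    [3,0,0,0,0,0,0],
    [6,0,-1,0,0,0,0],
    [9,0,-4,0,0,0,0],
    [11,0,-8,0,0,0,0],
    [12,0,-11,0,0,0,0],
    [12,0,-11,0,0,0,0],
    [12,0,-11,0,0,0,0]
  ]
}}

```text
time: 10.4
tcp_pos: [0.4299, -0.1237, 0.2682]
tcp_rot: [-0.347, 3.118, -0.004]
ft_force: [0.0, -0.3, 0.4]
opening: 0.0003
```

```bash
python3 -c "
from h import *
togo([.542,-.097,.155],3.359)
q=eyes.capture('scene');save(q,'s10')
s=ctrl.sense();p=wristview(eyes.capture('wrist'),s)
print([proj(q,[.557,-.186,z]).round(1) for z in (.172,.18,.19)],proj(q,[.566,-.092,.2]))
x=[p['frame'],cv2.resize(q['frame'][180:280,210:310],(420,420),interpolation=cv2.INTER_CUBIC)]
a=np.hstack(x)
cv2.imwrite('pics/c18.png',cv2.resize(a,(800,343))[:,:,::-1])
cv2.imwrite('pics/s10.png',q['frame'][:,:,::-1])
"
```

```text
t 10.4 tcp [ 0.4299 -0.1237  0.2682] F [ 0.05 -0.29  0.39] op 0.00032073029835569315 dq 0.048 j [-0.44  0.1  -0.19  1.27  0.   -0.67]
cm [-11.47   0.17  11.37] rot [-0.003  0.004  0.004]
[array([251.6, 239.5]), array([251.4, 237.6]), array([251.1, 235.2])] [285.65719644 216.061494  ]
```

View pics/c18.png

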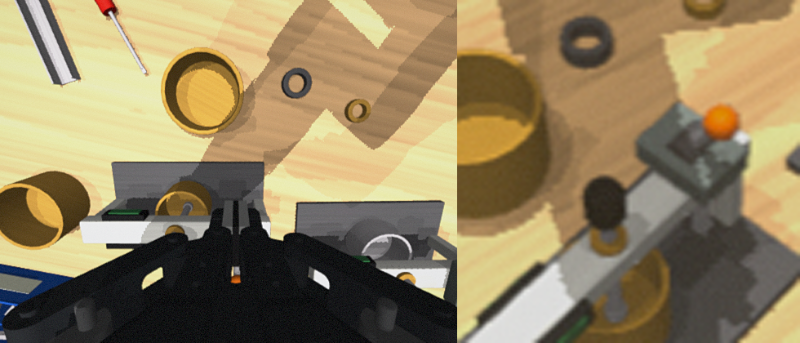

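View pics/s10.png

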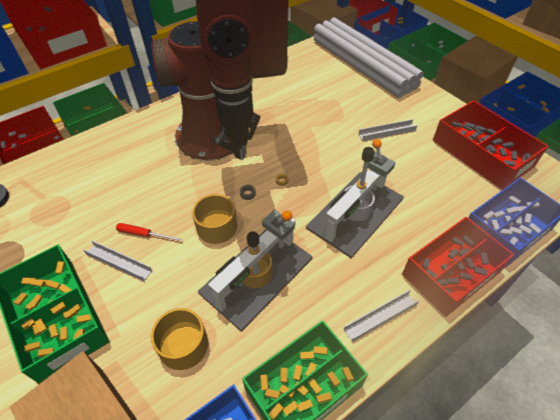

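```bash
python3 -c "
from h import *
print(order.sign_off())"
```

```text
the job is handed in; nothing more can be done
None
```

I lowered the brass cup's probe to the cup floor, swung its orange lever over to the end stop, backed the arm clear and handed the job in at about 10.5 s. No verdict came back.

- **Probe:** I pushed the knob down with the shut fingers. The slide moved at about 3 N and stopped hard, and I pressed up to about 70 N while the lever was still at its open side. After I let go, the knob stood at pixel (253, 239) in the scene camera. A foot on the cup floor should put it at (251.6, 239.5).
- **Lever:** I pushed the ball about 55 mm along the gauge's +x until the end stop pushed back with about 13 N. It then stood at pixel (287, 216), against (286, 216) expected for fully locked.
- **Other gauge:** the steel probe was not approached and looks unchanged in the last picture.
- **Clear of the scene:** the wrist force was near zero after backing off.

**Checks that disagreed:**
- **Fingertips:** the shut fingers ended about 30 to 37 mm behind the reported TCP. I found this by comparing the knob in the images with the TCP height, and set the push heights to match.
- **Foot height:** the foot's visible edge in the wrist picture read about 10 mm high. I put this down to seeing the foot's upper rim, because the hard stop and the knob height both agree with the probe touching the floor.

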